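Slide the chip guard round its bent rail to the chuck

TASK

Slide the orange chip guard along its bent rail, gently round the bend and without forcing it, until its collar is up against the red stop in front of the chuck, and leave it hanging there, still and upright. Leave the grey spare guard on its parking stand alone.

Things in the scene. Friction and masses are not known exactly. Their poses are not given: they have to be found in the camera images.
- guard: Orange chip guard, 0.16 kg, mm. Origin: centre of its steel collar's bore (dia 22, along own y; collar dia 34, 24 long); z up. Orange grip block on top: 14 in x, 30 in y, z 17 to 65. Framed amber panel below: 90 in y, 6 in x, z -24 to -104. Hangs loose on the rail's 12 mm rod, bore centre 5 below rod centre; lift 5 to centre it. Starts on leg A, y along it; cannot come off.
- stand: Fixed grey stand: white head, chuck, bent steel rail. Origin on bench top, z up. Rail centre line level at z 150 mm. Stand frame x, y in mm: leg A straight from black stop's face (0, 155) to (0, 35); then a 60 degree arc, radius 60 about (60, 35), to (30, -17); then leg B, 120 straight along (0.866, -0.5) to red stop's face (134, -77). Chuck inside the bend. Top of all: z 168.
- home (a point): Point on the rod's centre line (z 150 mm), 12 mm before the red stop's face on leg B: the collar's centre is at this x, y when the collar touches the stop. Axes: the stand's. By then the guard has turned 60 degrees counter-clockwise seen from above; its y must stay along the rod all the way (about 20 degrees off, it jams). Stop discs are 36 mm in diameter.
- spare: Grey spare guard, to be left alone: same size and shape as the orange one, but grey with a bluish panel. It hangs on a straight rod, 130 mm above the bench, of a small blue parking stand to the robot's right. Origin: centre of the bore; y along the bore; z up.
There are look-alikes about, which are no part of the job. There is more than one size of the guard; the job needs the smallest.

How it is judged:
By the outcome, as a careful person would: the job done as asked, in the order asked, and still so for the second after the job is handed in, with the robot touching nothing.
It also fails if it takes over 45 s, if anything falls off the work surface, if the arm or the gripper's body presses on something with over 40 N, if the wrist force passes 120 N, or if a joint passes its speed limit or range.

ROBOT

A 6-joint arm with a two-finger parallel gripper is mounted at the origin on the work surface. World frame = base frame: x ahead of the robot, y to its left, z up, the work surface at z = 0. Lengths are in m, angles in degrees, forces in N, time in s.
With the tool pointing down it reaches from about 0.35 to 0.875 m from the base axis. Payload 4.2 kg.
Tool frame: the origin (TCP) lies at the very end of the fingers, on their centre line; the grasp point (between the pads) lies 19 mm behind it; z points along the fingers, x is the direction in which the jaws open and shut, and the axes are right-handed (so a half turn about z gives the same grasp; the last joint's range is limited). The gripper opens to 87 mm and grips with 3 to 60 N. Pads are 19 mm wide; open, the fingers measure 117 mm over their backs; the gripper's body (75 mm by 190 mm) begins 51 mm behind the grasp point.
Start: joints at [78.587, 22.042, 0.453, 0, -68.411, -14.817], TCP at [0.276, 0.561, 0.223] pointing down, gripper open.
Joint ranges: [-179.83, 179.83], [-69.29, 118.12], [-61.27, 80.66], [-181.25, 117.63], [-171.15, -9.14], [-177.46, 177.46]. Speed limits (degrees/s): [159.86, 159.86, 180, 180, 180, 180].

INTERFACE

Orientations are given as a 3x3 rotation matrix whose columns are the frame's x, y, z axes.
In Python, from station import sense, capture, finish_job gives the robot as it stands.
- The arm moves only by the shell command python3 -m crank 'ROWS' [OPENING]. ROWS is JSON, a list of rows, each a list of 4 numbers: the shift along the tool's x, y, z in m, then the turn about the tool's z in rad. A call has 1 to 5 rows; each row shifts and turns the commanded pose from where the row before left it, along the tool's axes as they then stand; what a row does not reach is not made up. A row lasts 1/12 s, in which the tool goes at most 41.7 mm and 7.16 degrees, less where a joint would pass 70% of its speed; a pose out of reach is approached as far as the arm can. A call with a gripper value outside its range is refused whole. OPENING is the finger opening in m, from 0 to 0.087, set as the call begins (- or left out, the last holds). The fingers move at their own pace and stop on an object; the grip force is fixed at half the most. Time passes only in rows, so rows that do not move let the fingers close. It gives the time, the measured TCP pose, the force and the opening at its end, in the units of the state.
- sense(): the state, without advancing time (a new reading comes with each control period).
- capture(name): name is "scene" or "top"; returns a dict with "pixels" (384x512x3 uint8, red, green, blue), "depth" (384x512 float32, m along the optical axis (not along the pixel's ray), 0 where there is no reading), "fx", "fy", "cx", "cy" (pixels), "world_from_camera" (4x4, takes a point from camera to world coordinates). Camera axes: x right, y down, z forward; pixel columns grow to the right and rows downward; lengths in m; the calibration is good to about 2 mm. A picture is of the moment at which its call begins.
- finish_job(): hands the job in, once; it reports no verdict.
The state is a dict: "time_s": time; "joints": joint angles; "joint_velocities": joint speeds; "effort": joint torques, N m; "tcp_pos": TCP position; "ee_rot": TCP orientation; "wrist_force": force on the tool from outside, world axes, zero at the start; "moment": the same for the moment, N m; "gripper_width": opening from 0.0 (shut) to 1.0 (fully open).
Only numpy, scipy, OpenCV 4.12 (cv2) and the standard library are available. Lean on these libraries where they do the work, as an engineer would, in place of code of your own. Each camera call takes 0.05 s, during which the arm holds its last target.

## Working session

There is one attempt and no reset: what is moved stays moved. The work goes in short steps, Python scripts to look and compute and a shell command to move; the robot and the scene stay as the last step left them, time stands still between calls to the robot, and variables do not carry over. Pictures are saved under pics/ and viewed, and the job is handed in when it is done.

```bash
mkdir -p pics; ls; cat > h.py <<'E'
import numpy as np, cv2, pickle
from station import sense, capture
def snap(n,tag):
    c=capture(n); pickle.dump(c,open(f'pics/{tag}.pkl','wb')); cv2.imwrite(f'pics/{tag}.png',c['pixels'][:,:,::-1]); return c
def load(tag): return pickle.load(open(f'pics/{tag}.pkl','rb'))
def pts(c):
    d=c['depth']; v,u=np.mgrid[:d.shape[0],:d.shape[1]]
    P=np.stack([(u-c['cx'])/c['fx']*d,(v-c['cy'])/c['fy']*d,d,np.ones_like(d)],-1)
    return (P@np.array(c['world_from_camera']).T)[...,:3]
def ray(c,u,v,z):
    M=np.array(c['world_from_camera']); r=M[:3,:3]@np.array([(u-c['cx'])/c['fx'],(v-c['cy'])/c['fy'],1]); o=M[:3,3]
    return o+r*(z-o[2])/r[2]
E
python3 - <<'E'
from h import *
np.set_printoptions(precision=4,suppress=True)
for n in('scene','top'):
    c=snap(n,n+'0'); print(n,c['fx'],c['cx'],c['cy']); print(np.array(c['world_from_camera']))
s=sense(); print(s)
E
```

```text
pics
scene 489.4496210385142 259.64672307917607 183.14888112012318
[[ 0.6282  0.5979 -0.4979  1.2279]
 [ 0.778  -0.4892  0.3941 -0.6688]
 [-0.0079 -0.6349 -0.7725  1.2634]
 [ 0.      0.      0.      1.    ]]
top 471.6933750949937 260.0203869223527 188.81123882277174
[[-0.0283 -0.9793  0.2005  0.1959]
 [-0.9996  0.0285 -0.0017 -0.0644]
 [-0.0041 -0.2005 -0.9797  1.5469]
 [ 0.      0.      0.      1.    ]]
{'time_s': 0.1, 'joints': array([ 78.5879,  22.0862,   0.3883,  -0.0244, -68.4079, -14.8171]), 'joint_velocities': array([ 0.016 , -0.0904,  0.2205, -0.027 , -0.0735,  0.0984]), 'effort': array([  0.0008, -39.169 ,  18.7936,   4.2319,   0.0135,  -0.0001]), 'tcp_pos': array([0.276 , 0.5602, 0.2216]), 'ee_rot': array([[-0.4421, -0.897 , -0.0008],
       [-0.897 ,  0.4421, -0.0017],
       [ 0.0019, -0.0001, -1.    ]]), 'wrist_force': array([-0.4468,  0.4333,  0.0635]), 'moment': array([ 0.027 , -0.0215,  0.0048]), 'gripper_width': 0.9999986934907646}
```

View pics/scene0.png

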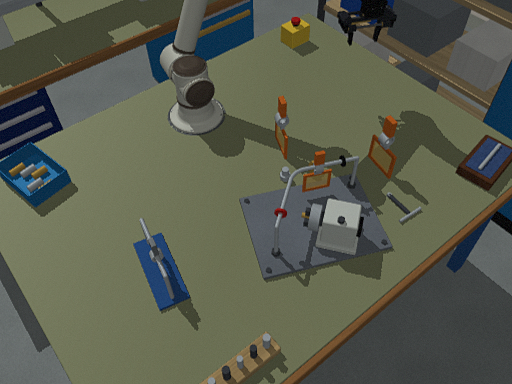

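View pics/top0.png

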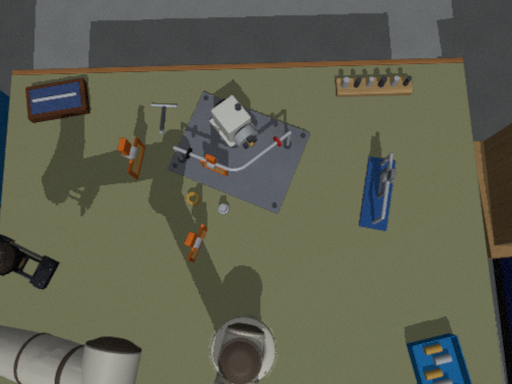

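The orange candidates are: A, hanging on the bent rail at scene (318,172) / top (213,163). B, on the bench at scene (281,127) / top (197,242). C, on the bench at scene (385,148) / top (132,155). The grey spare is at scene (152,245) / top (386,175). By the description (on leg A, smallest) I choose A, and I'll check it in a crop.

```bash
python3 - <<'E'
from h import *
np.set_printoptions(precision=4,suppress=True)
a=load('scene0'); b=load('top0')
x=cv2.resize(a['pixels'][140:290,230:400],None,fx=4,fy=4,interpolation=cv2.INTER_CUBIC)
y=cv2.resize(b['pixels'][85:220,160:320],None,fx=4,fy=4,interpolation=cv2.INTER_CUBIC)
cv2.imwrite('pics/c1.png',x[:600,:,::-1]);cv2.imwrite('pics/c2.png',y[:,:,::-1])
# masks
for n,c in(('scene',a),('top',b)):
    hsv=cv2.cvtColor(c['pixels'],cv2.COLOR_RGB2HSV); P=pts(c)
    for nm,lo,hi in(('orange',(5,170,90),(16,255,255)),('red',(0,170,90),(4,255,255)),('red2',(174,150,90),(180,255,255))):
        m=cv2.inRange(hsv,lo,hi); k,l,st,ce=cv2.connectedComponentsWithStats(m)
        for i in range(1,k):
            if st[i,4]>12:
                q=P[l==i]; print(n,nm,ce[i].round(1),st[i,4],np.median(q,0),'zmin/max',np.percentile(q[:,2],[2,98]), c['depth'][l==i].min())
E
```

```text
scene orange [281.8 106. ] 148 [0.3433 0.1284 0.2048] zmin/max [0.1652 0.2265] 0.0
scene orange [389.4 126.3] 214 [0.6201 0.328  0.2011] zmin/max [0.1646 0.2237] 0.0
scene orange [283.3 143.2] 121 [0.3773 0.1152 0.0522] zmin/max [0.0015 0.1062] 1.6231172
scene orange [375.5 136.8] 13 [0.5673 0.3452 0.1041] zmin/max [0.1006 0.1106] 1.6095951
scene orange [391.1 163.2] 71 [0.6694 0.3244 0.0677] zmin/max [-0.0014  0.1062] 1.561598
scene orange [319.1 157.4] 135 [0.5738 0.0738 0.1942] zmin/max [0.1145 0.2117] 0.0
scene orange [377.4 162.8] 34 [0.6097 0.3341 0.0157] zmin/max [0.0101 0.03  ] 1.6333414
scene orange [316.1 180.1] 195 [0.5697 0.0752 0.0857] zmin/max [0.0107 0.1234] 1.4944459
scene red [294.8  19.1] 30 [-0.1188  0.5951  0.1079] zmin/max [0.1029 0.1125] 2.0527987
scene red [280.6 210. ] 23 [ 0.6316 -0.1252  0.1646] zmin/max [0.1585 0.1714] 1.3513713
top orange [135.3 141.3] 22 [0.6555 0.3267 0.1047] zmin/max [0.0999 0.9442] 0.0
top orange [122.4 146.1] 107 [0.6056 0.3342 0.2199] zmin/max [0.1615 0.2268] 1.3743685
top orange [140.3 159.4] 56 [0.622  0.3305 0.0185] zmin/max [0.0068 0.044 ] 0.0
top orange [210.3 158.5] 71 [0.5665 0.0776 0.2065] zmin/max [0.169  0.2143] 1.3771776
top orange [129.7 165.4] 35 [0.5806 0.3426 0.1036] zmin/max [-0.0016  0.1118] 1.4791112
top orange [202.9 163.5] 16 [0.5834 0.114  0.0806] zmin/max [0.0235 0.1168] 1.4772546
top orange [222.2 172.2] 30 [0.5554 0.0486 0.0539] zmin/max [0.0435 0.1104] 1.4753499
top orange [193.8 239. ] 233 [0.3344 0.131  0.1819] zmin/max [0.0002 0.2257] 0.0
top orange [194.9 254.9] 16 [0.2971 0.1485 0.0222] zmin/max [0.0107 0.0655] 1.46351
top red [277.2 140.9] 24 [ 0.627  -0.1243  0.1622] zmin/max [0.1436 0.1718] 1.4309337
```

```bash
ls pics
```

```text
c1.png
c2.png
scene0.pkl
scene0.png
top0.pkl
top0.png
```

View pics/c1.png

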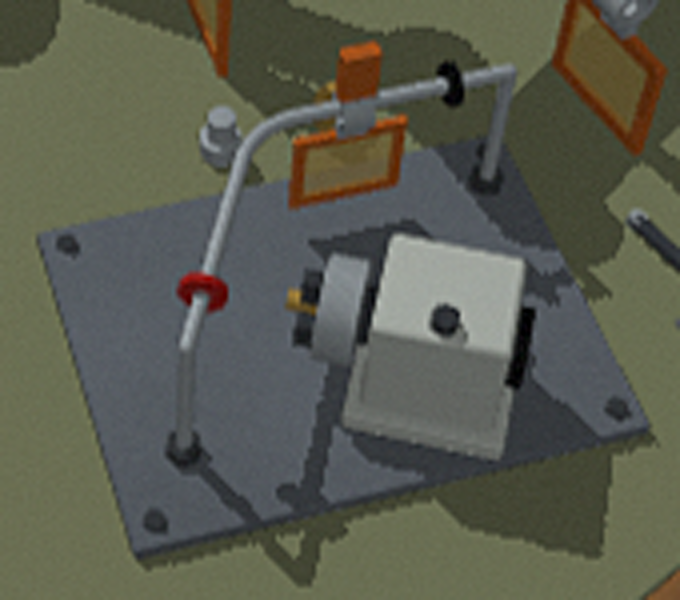

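View pics/c2.png

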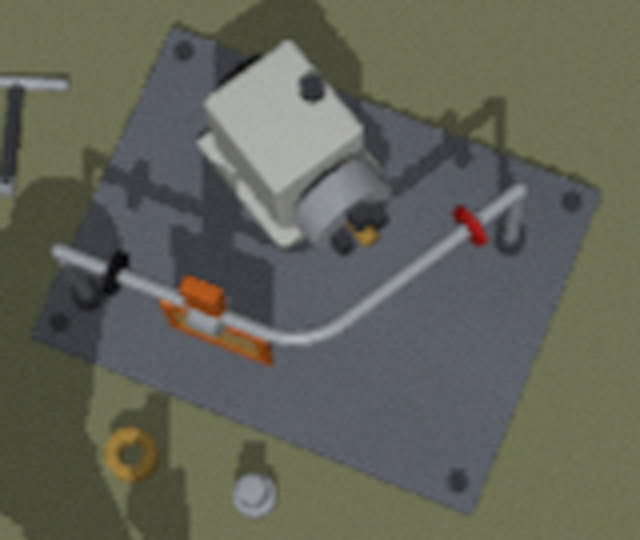

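The top crop shows A threaded on the rail, grip block at about (205,295) of the crop, with the black stop at its left (118,272) and the red stop at (470,226). A is the guard. Next I fit lines to the two rail legs from the depth in both views.

```bash
python3 - <<'E'
from h import *
np.set_printoptions(precision=4,suppress=True)
for n in('scene','top'):
    c=load(n+'0'); P=pts(c); hsv=cv2.cvtColor(c['pixels'],cv2.COLOR_RGB2HSV)
    g=(hsv[...,1]<60)&(hsv[...,2]>110)
    m=g&(P[...,2]>.148)&(P[...,2]<.162)&(P[...,0]>.45)&(P[...,0]<.7)&(abs(P[...,1])<.2)
    Q=P[m]; 
    # top surface z~.156 ; drop chuck/head: keep those near; rough legs
    A=Q[(Q[:,1]>.015)&(Q[:,1]<.15)]; B=Q[(Q[:,1]>-.115)&(Q[:,1]<-.035)]
    def fit(X):
        X=X[:,:2]
        best=None
        rng=np.random.default_rng(0)
        for _ in range(400):
            i,j=rng.choice(len(X),2,False); d=X[j]-X[i]; L=np.hypot(*d)
            if L<.03: continue
            r=abs((X-X[i])@np.array([-d[1],d[0]])/L)<.004
            if best is None or r.sum()>best.sum(): best=r
        vx,vy,x,y=cv2.fitLine(X[best].astype(np.float32),cv2.DIST_L2,0,.01,.01).ravel()
        print(len(X),best.sum(),'y range',X[best][:,1].min(),X[best][:,1].max())
        return np.array([x,y]),np.array([vx,vy])*(1 if vy>0 else -1)
    a,da=fit(A); b,db=fit(B)
    t=np.linalg.solve(np.c_[da,-db],b-a); I=a+t[0]*da
    print(n,'z',np.median(Q[:,2]),'dirA',np.degrees(np.arctan2(da[1],da[0])),'dirB',np.degrees(np.arctan2(db[1],db[0])),'I',I)
    # stand +y=da
    # use rod-bisector average
    thA=np.degrees(np.arctan2(da[1],da[0])); thB=np.degrees(np.arctan2(db[1],db[0]))
    ye=np.array([np.cos(np.radians(thA)),np.sin(np.radians(thA))]); xe=np.array([ye[1],-ye[0]])
    T=lambda x,y:I+xe*x*1e-3+ye*(y-.36)*1e-3
    print(' red',T(134,-77),'black',T(0,155),'home',T(123.6,-71))
    # dark black stop & red
    R=cv2.inRange(hsv,(0,150,70),(5,255,255))>0
    q=P[R&(P[...,0]>.55)&(P[...,2]>.12)&(abs(P[...,1]+.12)<.04)]; print(' redstop',q.mean(0),np.percentile(q,[5,95],axis=0).ravel())
    k=(hsv[...,2]<50)&(P[...,2]>.12)&(P[...,2]<.175)&(P[...,0]>.5)&(P[...,0]<.68)&(P[...,1]>.09)&(P[...,1]<.2); print(' black',P[k].mean(0),k.sum())
    O=(cv2.inRange(hsv,(5,150,90),(18,255,255))>0)&(P[...,0]>.5)&(P[...,1]<.2)&(P[...,2]>.2)&(P[...,2]<.22)
    o=P[O]; o=o[o[:,2]>np.median(o[:,2])-.004]; r=cv2.minAreaRect(o[:,:2].astype(np.float32)); print(' block top',o.mean(0),np.array(r[0]),np.array(r[1]),r[2],len(o))
E
```

```text
70 61 y range 0.018944830491685938 0.14581687941156896
79 71 y range -0.11231583929662148 -0.03716662585942909
scene z 0.15514915208465507 dirA 66.63646 dirB 126.217384 I [0.5376 0.0027]
 red [ 0.6299 -0.1215] black [0.5989 0.1447] home [ 0.6227 -0.1118]
 redstop [ 0.633  -0.1249  0.1596] [ 0.6214 -0.1338  0.1448  0.6451 -0.1151  0.1691]
 black [0.6064 0.1447 0.1573] 49
 block top [0.5715 0.0769 0.2087] [0.5714 0.0768] [0.0295 0.0179] 61.44768142700195 44
124 89 y range 0.016588025856602462 0.14400844175302493
113 89 y range -0.113954544669191 -0.03541574653435387
top z 0.15507490917278388 dirA 66.68604 dirB 127.083176 I [0.5352 0.0013]
 red [ 0.6276 -0.1228] black [0.5964 0.1433] home [ 0.6205 -0.1132]
 redstop [ 0.6283 -0.1238  0.1605] [ 0.6187 -0.132   0.1452  0.6388 -0.1143  0.1687]
 black [0.5982 0.1485 0.1623] 34
 block top [0.5693 0.0777 0.2095] [0.5697 0.0776] [0.0304 0.0128] 64.8394775390625 45
```

The frame is known well enough: the legs meet at about (0.536, 0.002), leg A lies at 66.7° and leg B at 126.7°. The block top is at (0.5705, 0.077, 0.21). I'm moving over it, raised.

```bash
python3 -m crank '[[0.01,-0.016,-0.012,0],[0.0152,-0.024,-0.012,0],[0.0152,-0.024,-0.012,0],[0.0152,-0.024,-0.012,0],[0.0152,-0.024,-0.012,0]]' 0.087
python3 -m crank '[[0.0152,-0.024,0,0],[0.0152,-0.024,0,0],[0.0152,-0.024,0,0],[0.0152,-0.024,0,0],[0.0152,-0.024,0,0]]'
python3 -m crank '[[0.0152,-0.024,0,0],[0.0152,-0.024,0,0],[0.0152,-0.024,0,0],[0.0152,-0.024,0,0],[0.0152,-0.024,0,0]]'
python3 -m crank '[[0.0152,-0.024,0,0],[0.0152,-0.024,0,0],[0.0152,-0.024,0,0],[0.0152,-0.024,0,0],[0.0,0,0,0]]'
python3 -m crank '[[0,0,0,0.11],[0,0,0,0.11],[0,0,0,0.11],[0,0,0,0.11],[0,0,0,0.11]]'
python3 -m crank '[[0,0,0,0.11],[0,0,0,0.11],[0,0,0,0.11],[0,0,0,0.11],[0,0,0,0.11]]'
python3 -m crank '[[0,0,0,0.11],[0,0,0,0.11],[0,0,0,0.1],[0,0,0,0.1],[0,0,0,0]]'
python3 -m crank '[[0,0,0,0],[0,0,0,0]]'
```

```text
time_s: 0.52
tcp_pos: [0.3459, 0.4457, 0.2833]
ee_rot: [[-0.442, -0.897, -0.0], [-0.897, 0.442, -0.0], [0.0, -0.0, -1.0]]
wrist_force: [1.8, 0.5, 0.8]
gripper_width: 1.002
time_s: 0.93
tcp_pos: [0.4199, 0.3243, 0.283]
ee_rot: [[-0.442, -0.897, 0.0], [-0.897, 0.442, 0.0], [-0.0, 0.0, -1.0]]
wrist_force: [1.2, 0.5, -0.8]
gripper_width: 1.0
time_s: 1.35
tcp_pos: [0.4937, 0.2031, 0.283]
ee_rot: [[-0.442, -0.897, 0.0], [-0.897, 0.442, 0.0], [-0.0, -0.0, -1.0]]
wrist_force: [-0.2, 0.0, -0.1]
gripper_width: 0.998
time_s: 1.77
tcp_pos: [0.554, 0.1042, 0.2825]
ee_rot: [[-0.446, -0.895, -0.0], [-0.895, 0.446, -0.001], [0.001, -0.0, -1.0]]
wrist_force: [-0.3, -0.2, -0.4]
gripper_width: 1.001
time_s: 2.18
tcp_pos: [0.5522, 0.1079, 0.2827]
ee_rot: [[-0.849, -0.529, -0.0], [-0.529, 0.849, -0.0], [0.0, 0.0, -1.0]]
wrist_force: [-0.3, -0.5, -0.3]
gripper_width: 1.002
time_s: 2.6
tcp_pos: [0.5521, 0.108, 0.2828]
ee_rot: [[-1.0, -0.008, -0.0], [-0.008, 1.0, 0.0], [0.0, 0.0, -1.0]]
wrist_force: [-0.6, -0.0, -0.9]
gripper_width: 0.999
time_s: 3.02
tcp_pos: [0.5522, 0.108, 0.2827]
ee_rot: [[-0.918, 0.397, -0.0], [0.397, 0.918, -0.0], [0.0, -0.0, -1.0]]
wrist_force: [0.2, 0.3, 1.1]
gripper_width: 0.999
time_s: 3.18
tcp_pos: [0.5525, 0.1081, 0.2827]
ee_rot: [[-0.919, 0.394, 0.0], [0.394, 0.919, 0.0], [0.0, 0.0, -1.0]]
wrist_force: [0.1, 0.0, -0.6]
gripper_width: 1.002
```

```bash
python3 -m crank '[[-0.0100,-0.007,0,0],[-0.0100,-0.007,0,0],[-0.008,-0.007,0,0],[0,0,0.02,0],[0,0,0.02,0]]'
python3 -m crank '[[0,0,0.01,0],[0,0,0,0],[0,0,0,0]]'
python3 - <<'E'
from h import *
a=snap('scene','s1'); b=snap('top','t1')
x=cv2.resize(a['pixels'][90:240,230:400],None,fx=4,fy=4,interpolation=cv2.INTER_CUBIC)
y=cv2.resize(b['pixels'][85:220,160:320],None,fx=4,fy=4,interpolation=cv2.INTER_CUBIC)
cv2.imwrite('pics/c3.png',x[:,:,::-1]);cv2.imwrite('pics/c4.png',y[:,:,::-1])
E
```

```text
time_s: 3.6
tcp_pos: [0.5716, 0.0766, 0.2431]
ee_rot: [[-0.918, 0.397, 0.003], [0.397, 0.918, 0.001], [-0.002, 0.002, -1.0]]
wrist_force: [-0.5, 1.0, -1.3]
gripper_width: 1.0
time_s: 3.85
tcp_pos: [0.5705, 0.0772, 0.2325]
ee_rot: [[-0.918, 0.396, -0.001], [0.396, 0.918, -0.001], [0.0, -0.001, -1.0]]
wrist_force: [-0.5, 0.2, 0.4]
gripper_width: 0.996
```

View pics/c3.png

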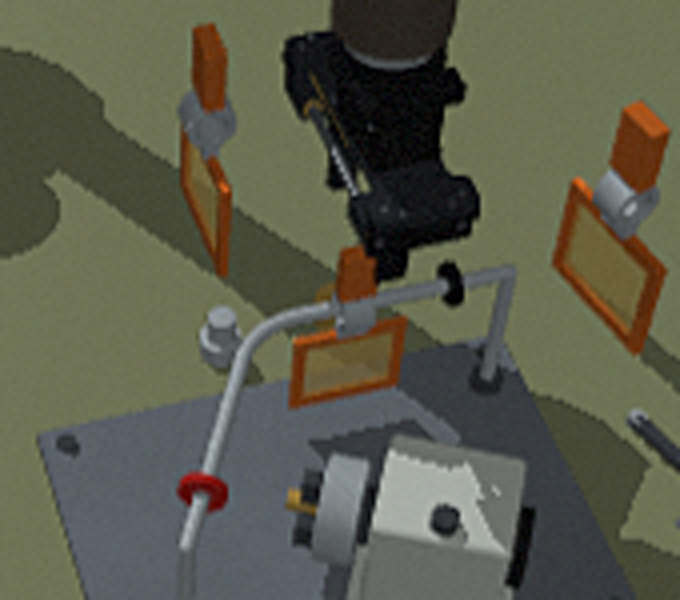

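View pics/c4.png

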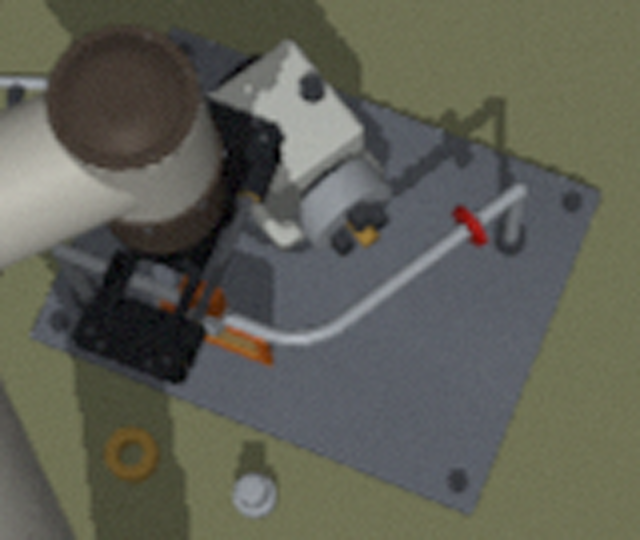

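The fingers straddle the orange block at crop (355,270). I'm descending to z≈0.176 and closing.

```bash
python3 -m crank '[[0,0,0.014,0],[0,0,0.014,0],[0,0,0.014,0],[0,0,0.014,0],[0,0,0,0]]'
python3 -m crank '[[0,0,0,0],[0,0,0,0],[0,0,0,0],[0,0,0,0]]' 0.022
python3 -m crank '[[0,0,0,0],[0,0,0,0],[0,0,0,0],[0,0,0,0],[0,0,0,0]]' 0.022
python3 -m crank '[[0,0,0,0],[0,0,0,0],[0,0,0,0],[0,0,0,0],[0,0,0,0]]' 0.005
python3 -m crank '[[0,0,0,0],[0,0,0,0],[0,0,0,0],[0,0,0,0],[0,0,0,0]]'
```

```text
time_s: 4.37
tcp_pos: [0.569, 0.0777, 0.1749]
ee_rot: [[-0.918, 0.396, -0.003], [0.396, 0.918, -0.001], [0.003, -0.002, -1.0]]
wrist_force: [-0.6, -0.5, -0.4]
gripper_width: 0.999
time_s: 4.7
tcp_pos: [0.5708, 0.0781, 0.1778]
ee_rot: [[-0.918, 0.396, 0.002], [0.396, 0.918, 0.001], [-0.002, 0.002, -1.0]]
wrist_force: [-0.1, -0.6, -0.4]
gripper_width: 0.784
time_s: 5.12
tcp_pos: [0.5702, 0.0779, 0.1766]
ee_rot: [[-0.918, 0.396, 0.0], [0.396, 0.918, -0.0], [-0.0, -0.0, -1.0]]
wrist_force: [-1.2, -0.2, -0.3]
gripper_width: 0.406
time_s: 5.53
tcp_pos: [0.5701, 0.0779, 0.1765]
ee_rot: [[-0.918, 0.396, -0.0], [0.396, 0.918, -0.0], [0.0, -0.0, -1.0]]
wrist_force: [-0.9, -0.2, -0.3]
gripper_width: 0.159
time_s: 5.95
tcp_pos: [0.57, 0.0779, 0.1765]
ee_rot: [[-0.918, 0.396, -0.0], [0.396, 0.918, -0.0], [0.0, -0.0, -1.0]]
wrist_force: [-0.3, -0.1, 1.4]
gripper_width: 0.159
```

```bash
python3 -m crank '[[0,0,-0.001,0],[0,0,-0.002,0],[0,0,-0.002,0],[0,0,0,0],[0,0,0,0]]'
python3 -m crank '[[0,0,0,0],[0,0,0,0],[0,0,0,0]]'
python3 - <<'E'
from h import *
print(sense()['moment'],sense()['wrist_force'])
E
```

```text
time_s: 6.37
tcp_pos: [0.5702, 0.0779, 0.1816]
ee_rot: [[-0.918, 0.396, 0.0], [0.396, 0.918, 0.0], [-0.0, 0.0, -1.0]]
wrist_force: [-0.3, 0.0, -1.4]
gripper_width: 0.16
time_s: 6.62
tcp_pos: [0.5701, 0.0778, 0.1814]
ee_rot: [[-0.918, 0.396, -0.0], [0.396, 0.918, -0.0], [0.0, -0.0, -1.0]]
wrist_force: [-0.9, 0.7, -2.0]
gripper_width: 0.16
[ 0.0591905  -0.09346876 -0.0154964 ] [-0.92716194  0.70649282 -1.97277807]
```

Gripped at 13.9 mm and lifted 5 mm; the wrist carries only the guard's weight. I'll write a helper that gives the error relative to the rail, then slide along leg A.

```bash
cat > r.py <<'E'
from h import *
s=sense(); p=s['tcp_pos']; R=s['ee_rot']
I=np.array([.5364,.002]); th=np.radians(66.7); ye=np.array([np.cos(th),np.sin(th)]); xe=np.array([ye[1],-ye[0]])
d=(np.array(p[:2])-I)*1e3; x,y=d@xe,d@ye+.36
yaw=np.degrees(np.arctan2(R[1][0],R[0][0]))%360-156.7
if y>35: sec,S,lat,want='A',155-y,x,0
else:
    a=np.degrees(np.arctan2(35-y,60-x))
    if a<60: sec,S,lat,want='arc',120+np.radians(a)*60,60-np.hypot(60-x,35-y),a
    else:
        u=np.array([.866,-.5]); w=np.array([x-30,y+17])  
        sec,S,want='B',182.8+w@u,60; lat=-(w@np.array([-.5,-.866])) 
print(f"t{s['time_s']:.2f} stand x{x:.1f} y{y:.1f} z{p[2]:.4f} {sec} S{S:.1f} (home 290.8) lat{lat:.2f}(+inside) yaw{yaw:.2f} want{want:.1f} F",np.round(s['wrist_force'],1),'M',np.round(s['moment'],2))
E
python3 r.py
python3 -m crank '[[0,-0.002,0,0],[0,-0.004,0,0],[0,-0.004,0,0],[0,-0.004,0,0],[0,-0.004,0,0]]'; python3 r.py
python3 -m crank '[[0,-0.005,0,0],[0,-0.005,0,0],[0,-0.005,0,0],[0,-0.005,0,0],[0,-0.005,0,0]]';python3 r.py
python3 -m crank '[[0,-0.003,0,0],[0,-0.002,0,0],[0,0,0,0],[0,0,0,0],[0,0,0,0]]';python3 r.py
```

```text
t6.62 stand x0.9 y83.3 z0.1814 A S71.7 (home 290.8) lat0.92(+inside) yaw-0.02 want0.0 F [-0.9  0.7 -2. ] M [ 0.06 -0.09 -0.02]
time_s: 7.03
tcp_pos: [0.5627, 0.0608, 0.1816]
ee_rot: [[-0.918, 0.396, -0.0], [0.396, 0.918, -0.0], [0.0, -0.0, -1.0]]
wrist_force: [-0.6, 0.4, -2.6]
gripper_width: 0.159
t7.03 stand x0.9 y64.8 z0.1816 A S90.2 (home 290.8) lat0.89(+inside) yaw-0.03 want0.0 F [-0.6  0.4 -2.6] M [ 0.08 -0.13 -0.01]
time_s: 7.45
tcp_pos: [0.5529, 0.0379, 0.1816]
ee_rot: [[-0.918, 0.396, 0.0], [0.396, 0.918, -0.0], [-0.0, 0.0, -1.0]]
wrist_force: [-0.6, 0.3, -1.6]
gripper_width: 0.158
t7.45 stand x0.9 y39.8 z0.1816 A S115.2 (home 290.8) lat0.94(+inside) yaw-0.02 want0.0 F [-0.6  0.3 -1.6] M [ 0.08 -0.07 -0.02]
time_s: 7.87
tcp_pos: [0.5512, 0.0339, 0.1816]
ee_rot: [[-0.918, 0.396, 0.0], [0.396, 0.918, 0.0], [-0.0, 0.0, -1.0]]
wrist_force: [-0.5, -0.1, -1.4]
gripper_width: 0.157
t7.87 stand x1.0 y35.5 z0.1816 A S119.5 (home 290.8) lat1.01(+inside) yaw-0.01 want0.0 F [-0.5 -0.1 -1.4] M [ 0.07 -0.12  0.03]
```

Free sliding with no drag. Now the arc, in 3° steps, checking as I go.

```bash

python3 -m crank '[[0.0002,-0.0031,0,-0.0524],[0.0001,-0.0031,0,-0.0524],[0,-0.0031,0,-0.0524],[0,-0.0031,0,-0.0524],[-0.0001,-0.0031,0,-0.0524]]';python3 r.py
python3 -m crank '[[-0.0001,-0.0031,0,-0.0524],[-0.0001,-0.0031,0,-0.0524],[-0.0001,-0.0031,0,-0.0524],[-0.0001,-0.0031,0,-0.0524],[0,0,0,0]]';python3 r.py
```

```text
time_s: 8.28
tcp_pos: [0.5464, 0.0193, 0.1815]
ee_rot: [[-0.99, 0.142, 0.0], [0.142, 0.99, 0.0], [-0.0, 0.0, -1.0]]
wrist_force: [0.3, -0.1, -1.9]
gripper_width: 0.157
t8.28 stand x2.4 y20.2 z0.1815 arc S135.1 (home 290.8) lat0.47(+inside) yaw15.16 want14.4 F [ 0.3 -0.1 -1.9] M [ 0.08 -0.11  0.02]
time_s: 8.7
tcp_pos: [0.546, 0.0066, 0.1815]
ee_rot: [[-0.998, -0.065, -0.0], [-0.065, 0.998, -0.0], [0.0, -0.0, -1.0]]
wrist_force: [-0.7, -0.3, -2.2]
gripper_width: 0.155
t8.70 stand x7.0 y8.4 z0.1815 arc S147.9 (home 290.8) lat0.71(+inside) yaw27.05 want26.6 F [-0.7 -0.3 -2.2] M [ 0.08  0.01 -0.  ]
```

```bash

python3 -m crank '[[0,-0.0031,0,-0.0524],[-0.0001,-0.0031,0,-0.0524],[0,-0.0031,0,-0.0524],[-0.0001,-0.0031,0,-0.0524],[-0.0001,-0.0031,0,-0.0524]]';python3 r.py
python3 -m crank '[[0,-0.0031,0,-0.0524],[-0.0001,-0.0031,0,-0.0524],[-0.0001,-0.0031,0,-0.0524],[0,-0.0031,0,-0.0524],[0,0,0,0]]';python3 r.py
```

```text
time_s: 9.12
tcp_pos: [0.5489, -0.0083, 0.1815]
ee_rot: [[-0.947, -0.322, -0.0], [-0.322, 0.947, 0.0], [-0.0, 0.0, -1.0]]
wrist_force: [-0.0, 0.1, -2.0]
gripper_width: 0.16
t9.12 stand x15.6 y-4.1 z0.1815 arc S163.3 (home 290.8) lat0.81(+inside) yaw42.09 want41.3 F [-0.   0.1 -2. ] M [ 0.03 -0.   -0.  ]
time_s: 9.53
tcp_pos: [0.5542, -0.0197, 0.1815]
ee_rot: [[-0.86, -0.51, 0.0], [-0.51, 0.86, -0.0], [-0.0, -0.0, -1.0]]
wrist_force: [-0.4, -0.6, -2.6]
gripper_width: 0.155
t9.53 stand x25.0 y-12.6 z0.1815 arc S176.2 (home 290.8) lat0.92(+inside) yaw53.99 want53.6 F [-0.4 -0.6 -2.6] M [ 0.1  -0.05 -0.02]
```

```bash

python3 -m crank '[[0.0001,-0.0031,0,-0.0524],[0.0001,-0.0031,0,-0.0524],[0,-0.003,0,0],[0,-0.004,0,0],[0,-0.004,0,0]]';python3 r.py
python3 -m crank '[[0,-0.004,0,0],[0,-0.004,0,0],[0,-0.004,0,0],[0,-0.004,0,0],[0,-0.004,0,0]]';python3 r.py
```

```text
time_s: 9.95
tcp_pos: [0.5638, -0.0339, 0.1815]
ee_rot: [[-0.803, -0.597, -0.0], [-0.597, 0.803, 0.0], [0.0, 0.0, -1.0]]
wrist_force: [0.1, -0.5, -2.0]
gripper_width: 0.16
t9.95 stand x39.3 y-21.8 z0.1815 B S193.3 (home 290.8) lat0.51(+inside) yaw59.92 want60.0 F [ 0.1 -0.5 -2. ] M [ 0.09 -0.06  0.05]
time_s: 10.37
tcp_pos: [0.5758, -0.0503, 0.1815]
ee_rot: [[-0.802, -0.598, -0.0], [-0.598, 0.802, -0.0], [0.0, 0.0, -1.0]]
wrist_force: [-0.2, 0.1, -2.0]
gripper_width: 0.157
t10.37 stand x56.9 y-32.1 z0.1815 B S213.6 (home 290.8) lat0.36(+inside) yaw60.01 want60.0 F [-0.2  0.1 -2. ] M [ 0.04 -0.   -0.01]
```

```bash
python3 - <<'E'
from h import *
a=snap('scene','s2'); b=snap('top','t2')
x=cv2.resize(a['pixels'][110:260,230:400],None,fx=4,fy=4,interpolation=cv2.INTER_CUBIC)
cv2.imwrite('pics/c5.png',x[:,:,::-1])
E
```

```text
(no output)
```

View pics/c5.png

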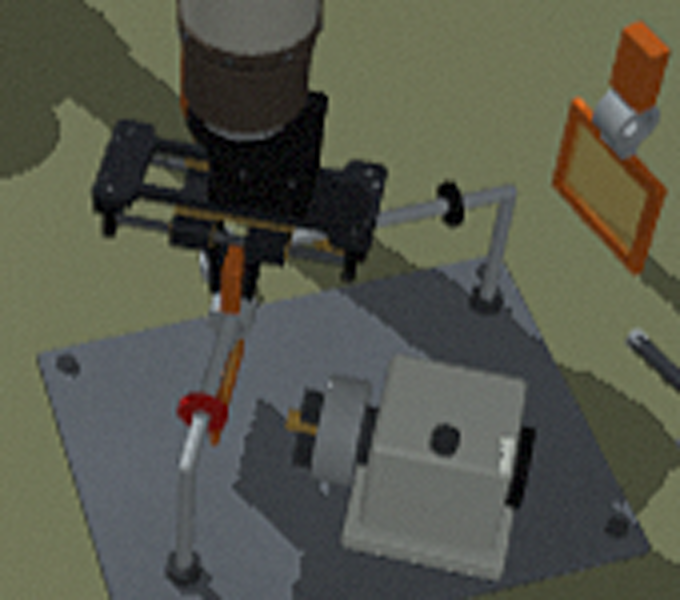

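The guard hangs on leg B with its panel along the rod, heading for the red stop at crop (203,412). I continue, slowing near the stop.

```bash

python3 -m crank '[[0,-0.005,0,0],[0,-0.005,0,0],[0,-0.005,0,0],[0,-0.005,0,0],[0,-0.005,0,0]]';python3 r.py
python3 -m crank '[[0,-0.005,0,0],[0,-0.005,0,0],[0,-0.005,0,0],[0,-0.005,0,0],[0,-0.005,0,0]]';python3 r.py
python3 -m crank '[[0,-0.004,0,0],[0,-0.004,0,0],[0,-0.003,0,0],[0,-0.003,0,0],[0,-0.002,0,0]]';python3 r.py
python3 -m crank '[[0,-0.001,0,0],[0,-0.001,0,0],[0,-0.001,0,0],[0,-0.001,0,0],[0,0,0,0]]';python3 r.py
```

```text
time_s: 10.88
tcp_pos: [0.5908, -0.0704, 0.1815]
ee_rot: [[-0.802, -0.598, 0.0], [-0.598, 0.802, -0.0], [-0.0, -0.0, -1.0]]
wrist_force: [-1.2, 0.6, -2.2]
gripper_width: 0.154
t10.88 stand x78.7 y-44.6 z0.1815 B S238.7 (home 290.8) lat0.41(+inside) yaw60.02 want60.0 F [-1.2  0.6 -2.2] M [ 0.09 -0.01  0.03]
time_s: 11.3
tcp_pos: [0.6058, -0.0904, 0.1815]
ee_rot: [[-0.801, -0.598, -0.0], [-0.598, 0.801, -0.0], [0.0, 0.0, -1.0]]
wrist_force: [-0.5, 0.2, -2.7]
gripper_width: 0.157
t11.30 stand x100.3 y-57.1 z0.1815 B S263.7 (home 290.8) lat0.41(+inside) yaw60.03 want60.0 F [-0.5  0.2 -2.7] M [ 0.   -0.01  0.04]
time_s: 11.72
tcp_pos: [0.6152, -0.1031, 0.1815]
ee_rot: [[-0.802, -0.598, -0.0], [-0.598, 0.802, -0.0], [0.0, -0.0, -1.0]]
wrist_force: [0.7, 0.6, -1.3]
gripper_width: 0.159
t11.72 stand x114.0 y-65.0 z0.1815 B S279.5 (home 290.8) lat0.42(+inside) yaw60.02 want60.0 F [ 0.7  0.6 -1.3] M [ 0.03 -0.02 -0.01]
time_s: 12.13
tcp_pos: [0.6175, -0.1061, 0.1816]
ee_rot: [[-0.801, -0.598, 0.0], [-0.598, 0.801, -0.0], [-0.0, -0.0, -1.0]]
wrist_force: [-1.0, -0.1, -2.2]
gripper_width: 0.16
t12.13 stand x117.2 y-66.8 z0.1816 B S283.2 (home 290.8) lat0.49(+inside) yaw60.03 want60.0 F [-1.  -0.1 -2.2] M [ 0.07 -0.05  0.02]
```

```bash

python3 -m crank '[[0,-0.001,0,0],[0,-0.001,0,0],[0,-0.001,0,0],[0,-0.001,0,0],[0,0,0,0]]';python3 r.py
python3 -m crank '[[0,-0.0005,0,0],[0,-0.0005,0,0],[0,-0.0005,0,0],[0,0,0,0]]';python3 r.py
python3 -m crank '[[0,-0.0005,0,0],[0,-0.0005,0,0],[0,0,0,0]]';python3 r.py
```

```text
time_s: 12.55
tcp_pos: [0.6194, -0.1087, 0.1815]
ee_rot: [[-0.802, -0.598, -0.001], [-0.598, 0.802, 0.001], [0.0, 0.001, -1.0]]
wrist_force: [-1.5, 2.4, -0.1]
gripper_width: 0.162
t12.55 stand x120.0 y-68.5 z0.1815 B S286.5 (home 290.8) lat0.43(+inside) yaw60.02 want60.0 F [-1.5  2.4 -0.1] M [ 0.99  0.59 -0.01]
time_s: 12.88
tcp_pos: [0.6196, -0.109, 0.1814]
ee_rot: [[-0.801, -0.598, -0.003], [-0.598, 0.801, 0.002], [0.001, 0.003, -1.0]]
wrist_force: [-5.1, 6.1, 1.7]
gripper_width: 0.158
t12.88 stand x120.3 y-68.7 z0.1814 B S286.8 (home 290.8) lat0.39(+inside) yaw60.04 want60.0 F [-5.1  6.1  1.7] M [2.09 1.25 0.01]
time_s: 13.13
tcp_pos: [0.6196, -0.1092, 0.1814]
ee_rot: [[-0.801, -0.598, -0.004], [-0.598, 0.801, 0.003], [0.001, 0.005, -1.0]]
wrist_force: [-5.0, 8.2, 0.9]
gripper_width: 0.158
t13.13 stand x120.4 y-68.8 z0.1814 B S287.0 (home 290.8) lat0.34(+inside) yaw60.04 want60.0 F [-5.   8.2  0.9] M [2.77 1.66 0.02]
```

Contact shows as a smooth rise along the rod to about 9 N, some 4 mm sooner than my estimate. I ease off to a light touch and check by picture that it is the stop and not a bind.

```bash

python3 -m crank '[[0,0.001,0,0],[0,0.001,0,0],[0,0.0005,0,0],[0,0,0,0]]';python3 r.py
python3 - <<'E'
from h import *
a=snap('scene','s3'); b=snap('top','t3')
x=cv2.resize(a['pixels'][150:250,230:340],None,fx=6,fy=6,interpolation=cv2.INTER_CUBIC)
y=cv2.resize(b['pixels'][95:195,220:330],None,fx=6,fy=6,interpolation=cv2.INTER_CUBIC)
cv2.imwrite('pics/c6.png',x[:,:,::-1]);cv2.imwrite('pics/c7.png',y[:,:,::-1])
E
```

```text
time_s: 13.47
tcp_pos: [0.6194, -0.1088, 0.1815]
ee_rot: [[-0.801, -0.598, -0.001], [-0.598, 0.801, 0.001], [0.0, 0.001, -1.0]]
wrist_force: [-2.0, 5.2, -0.3]
gripper_width: 0.161
t13.47 stand x120.1 y-68.6 z0.1815 B S286.6 (home 290.8) lat0.40(+inside) yaw60.04 want60.0 F [-2.   5.2 -0.3] M [1.36 0.83 0.05]
```

View pics/c6.png

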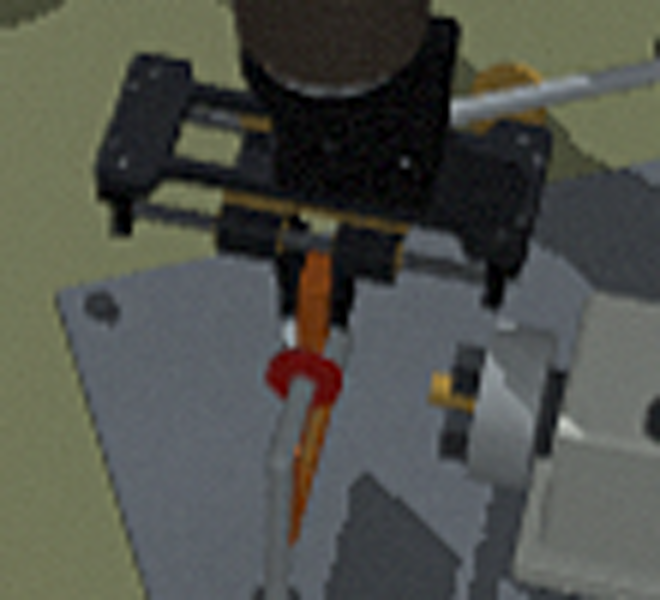

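View pics/c7.png

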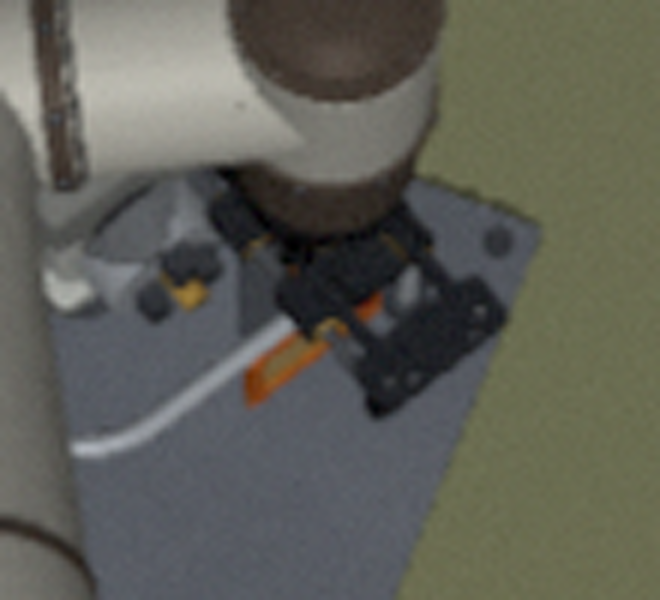

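The collar sits right behind the red ring at crop (305,380), so it is touching the stop. I ease to a feather touch, lower 5 mm onto the rod and release.

```bash

python3 -m crank '[[0,0.0006,0,0],[0,0,0.001,0],[0,0,0.001,0],[0,0,0.001,0],[0,0,0.001,0]]';python3 r.py
python3 -m crank '[[0,0,0.0005,0],[0,0,0.0003,0],[0,0,0,0],[0,0,0,0]]';python3 r.py
```

```text
time_s: 13.98
tcp_pos: [0.6192, -0.1087, 0.1775]
ee_rot: [[-0.802, -0.598, -0.001], [-0.598, 0.802, 0.0], [0.0, 0.001, -1.0]]
wrist_force: [-3.1, 4.3, 0.4]
gripper_width: 0.16
t13.98 stand x119.8 y-68.5 z0.1775 B S286.3 (home 290.8) lat0.27(+inside) yaw60.02 want60.0 F [-3.1  4.3  0.4] M [ 1.32  0.91 -0.06]
time_s: 14.32
tcp_pos: [0.6191, -0.1087, 0.1766]
ee_rot: [[-0.802, -0.598, -0.001], [-0.598, 0.802, 0.0], [0.0, 0.001, -1.0]]
wrist_force: [-3.2, 4.3, 0.3]
gripper_width: 0.16
t14.32 stand x119.8 y-68.6 z0.1766 B S286.3 (home 290.8) lat0.22(+inside) yaw60.02 want60.0 F [-3.2  4.3  0.3] M [ 1.35  0.84 -0.01]
```

```bash

python3 -m crank '[[0,0.0005,0,0],[0,0.0004,0,0],[0,0,0,0],[0,0,0,0]]';python3 r.py
```

```text
time_s: 14.65
tcp_pos: [0.6191, -0.1085, 0.1766]
ee_rot: [[-0.802, -0.598, 0.0], [-0.598, 0.802, -0.001], [0.0, -0.001, -1.0]]
wrist_force: [-0.8, 1.9, -2.1]
gripper_width: 0.158
t14.65 stand x119.6 y-68.5 z0.1766 B S286.2 (home 290.8) lat0.25(+inside) yaw60.02 want60.0 F [-0.8  1.9 -2.1] M [ 0.24  0.33 -0.04]
```

```bash

python3 -m crank '[[0,0,0.0005,0],[0,0,0,0],[0,0,0,0],[0,0,0,0]]';python3 r.py
python3 -m crank '[[0,0,0,0],[0,0,0,0],[0,0,0,0],[0,0,0,0],[0,0,0,0]]' 0.02;python3 r.py
python3 -m crank '[[0,0,0,0],[0,0,0,0],[0,0,0,0],[0,0,0,0],[0,0,0,0]]' 0.04;python3 r.py
python3 -m crank '[[0,0,-0.01,0],[0,0,-0.02,0],[0,0,-0.03,0],[0,0,-0.03,0],[0,0,-0.03,0]]'; python3 r.py
```

```text
time_s: 14.98
tcp_pos: [0.6191, -0.1085, 0.1765]
ee_rot: [[-0.802, -0.598, 0.001], [-0.598, 0.802, -0.001], [-0.0, -0.001, -1.0]]
wrist_force: [-1.1, -0.2, -0.0]
gripper_width: 0.16
t14.98 stand x119.7 y-68.4 z0.1765 B S286.1 (home 290.8) lat0.34(+inside) yaw60.02 want60.0 F [-1.1 -0.2 -0. ] M [-0.07  0.32  0.04]
time_s: 15.4
tcp_pos: [0.6192, -0.108, 0.1764]
ee_rot: [[-0.801, -0.598, 0.001], [-0.598, 0.801, -0.0], [-0.001, -0.001, -1.0]]
wrist_force: [1.3, 0.4, -0.1]
gripper_width: 0.229
t15.40 stand x119.6 y-67.9 z0.1764 B S285.8 (home 290.8) lat0.72(+inside) yaw60.03 want60.0 F [ 1.3  0.4 -0.1] M [ 0.   -0.01  0.01]
time_s: 15.82
tcp_pos: [0.6189, -0.108, 0.1762]
ee_rot: [[-0.802, -0.598, -0.0], [-0.598, 0.802, -0.0], [0.0, -0.0, -1.0]]
wrist_force: [0.6, 0.5, 0.3]
gripper_width: 0.441
t15.82 stand x119.3 y-68.1 z0.1762 B S285.7 (home 290.8) lat0.42(+inside) yaw60.03 want60.0 F [0.6 0.5 0.3] M [ 0.06 -0.04  0.04]
time_s: 16.23
tcp_pos: [0.6187, -0.1082, 0.2985]
ee_rot: [[-0.801, -0.598, 0.001], [-0.598, 0.801, -0.0], [-0.0, -0.001, -1.0]]
wrist_force: [0.5, -0.1, -0.1]
gripper_width: 0.457
t16.23 stand x119.2 y-68.3 z0.2985 B S285.7 (home 290.8) lat0.20(+inside) yaw60.03 want60.0 F [ 0.5 -0.1 -0.1] M [ 0.04 -0.08  0.05]
```

Released. Now I move the arm out of view (back along leg B, +y side) and look.

```bash

python3 -m crank '[[0,0,-0.02,0],[0.01,0.01,-0.02,0],[0.02,0.02,-0.01,0],[0.02,0.03,0,0],[0.02,0.03,0,0]]' 
python3 -m crank '[[0.01,0.035,0,0],[0.01,0.035,0,0],[0.01,0.035,0,0],[0.01,0.035,0,0],[0.01,0.03,0,0]]' 
python3 -m crank '[[0.01,0.03,0,0],[0,0.02,0,0],[0,0.01,0,0],[0,0,0,0],[0,0,0,0]]' 
python3 - <<'E'
from h import *
a=snap('scene','s4'); b=snap('top','t4')
x=cv2.resize(a['pixels'][150:250,230:340],None,fx=6,fy=6,interpolation=cv2.INTER_CUBIC)
y=cv2.resize(b['pixels'][95:195,220:330],None,fx=6,fy=6,interpolation=cv2.INTER_CUBIC)
cv2.imwrite('pics/c8.png',x[:,:,::-1]);cv2.imwrite('pics/c9.png',y[:,:,::-1])
E
```

```text
time_s: 16.65
tcp_pos: [0.5082, -0.0778, 0.3474]
ee_rot: [[-0.802, -0.597, 0.002], [-0.597, 0.802, 0.0], [-0.002, -0.001, -1.0]]
wrist_force: [-0.8, 1.9, 1.2]
gripper_width: 0.457
time_s: 17.07
tcp_pos: [0.3655, 0.029, 0.3471]
ee_rot: [[-0.802, -0.598, 0.002], [-0.598, 0.802, 0.001], [-0.002, -0.0, -1.0]]
wrist_force: [-0.6, 1.1, 1.0]
gripper_width: 0.466
time_s: 17.48
tcp_pos: [0.3232, 0.0709, 0.3471]
ee_rot: [[-0.8, -0.599, 0.002], [-0.599, 0.8, 0.001], [-0.002, -0.0, -1.0]]
wrist_force: [-0.8, -0.5, 0.2]
gripper_width: 0.461
```

View pics/c8.png

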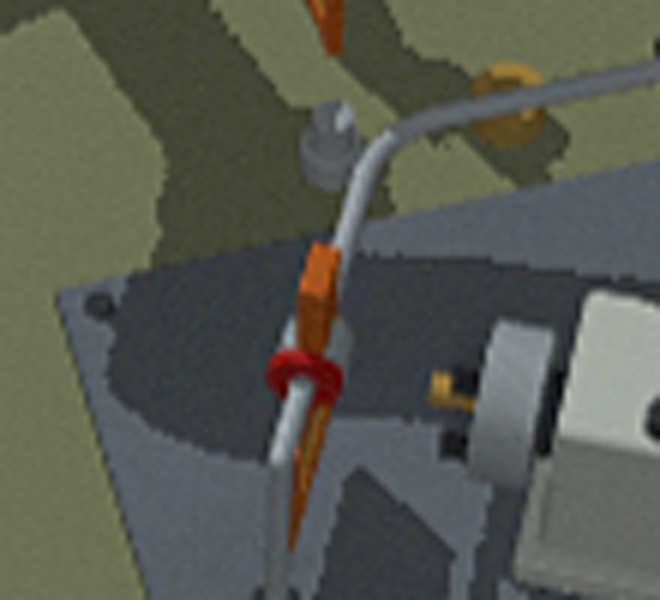

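View pics/c9.png

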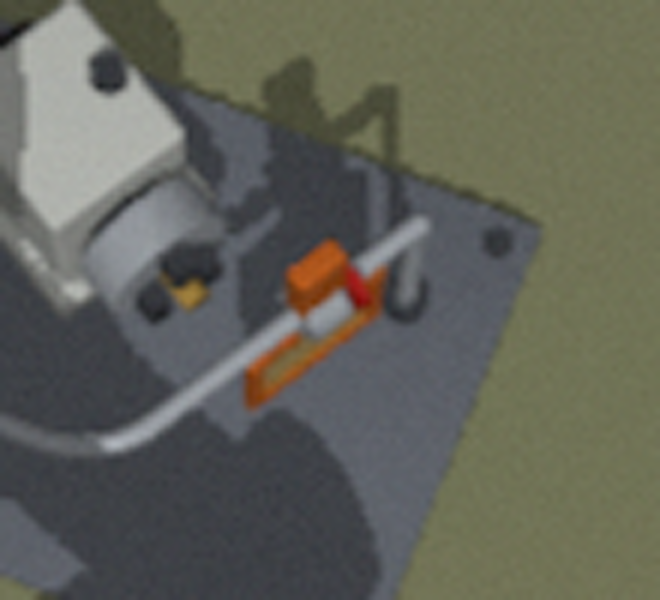

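In the top crop the collar at (328,315) is up against the red disc at (358,287), with no visible gap. I'll check the gap numerically, along with stillness and the spare.

```bash
python3 - <<'E'
from h import *
np.set_printoptions(precision=4,suppress=True)
snap('top','t5'); snap('scene','s5')
u=np.array([np.cos(np.radians(-53.3)),np.sin(np.radians(-53.3))])
for n in('t','s'):
    r=[]
    for k in(4,5):
        c=load(n+str(k)); P=pts(c); hsv=cv2.cvtColor(c['pixels'],cv2.COLOR_RGB2HSV)
        O=(cv2.inRange(hsv,(5,150,70),(18,255,255))>0)&(P[...,0]>.5)&(P[...,1]<-.04)&(P[...,2]>.203)&(P[...,2]<.216)
        o=P[O]; print(n,k,'blk',o.mean(0),len(o), 's',o[:,:2].mean(0)@u, 's range',np.percentile(o[:,:2]@u,[3,97]))
        R=cv2.inRange(hsv,(0,150,70),(4,255,255))>0
        q=P[R&(P[...,0]>.55)&(P[...,2]>.12)&(P[...,2]<.18)&(abs(P[...,1]+.12)<.04)]; print('  red s',np.percentile(q[:,:2]@u,[5,50,95]),len(q))
    a=load('top0' if n=='t' else 'scene0')
    d=np.abs(a['pixels'].astype(int)-c['pixels']).max(-1); 
    roi=(slice(145,240),slice(350,410)) if n=='t' else (slice(210,315),slice(125,195))
    print('spare roi changed px',(d[roi]>60).sum(), 'guard roi 4v5',(np.abs(load(n+'4')['pixels'].astype(int)-c['pixels']).max(-1)[150:250,230:340]>40).sum())
b=load('t5'); y=cv2.resize(b['pixels'][120:170,245:295],None,fx=12,fy=12,interpolation=cv2.INTER_CUBIC); cv2.imwrite('pics/c10.png',y[:,:,::-1])
E
```

```text
t 4 blk [ 0.6188 -0.108   0.2099] 50 s 0.45635114824207806 s range [0.4431 0.4699]
  red s [0.4729 0.4749 0.478 ] 14
t 5 blk [ 0.6185 -0.1084  0.2094] 49 s 0.4565446812321944 s range [0.4435 0.4695]
  red s [0.4736 0.4742 0.477 ] 13
spare roi changed px 0 guard roi 4v5 0
s 4 blk [ 0.622  -0.1099  0.2086] 49 s 0.4598182434381123 s range [0.4455 0.4748]
  red s [0.4729 0.4793 0.4827] 60
s 5 blk [ 0.6223 -0.1093  0.2089] 46 s 0.459548698482543 s range [0.4451 0.4745]
  red s [0.4734 0.4789 0.4821] 64
spare roi changed px 0 guard roi 4v5 9
```

View pics/c10.png

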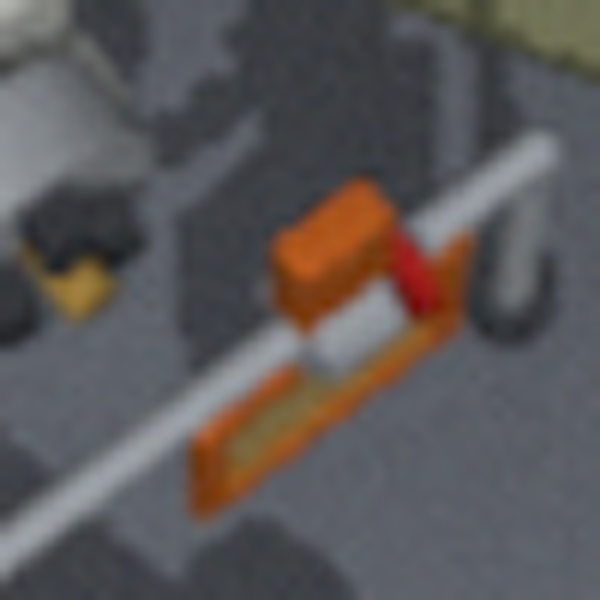

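The block's front end (mean s≈0.473) is level with the stop's face (≈0.4737). So the grip block, which reaches 3 mm past the collar, seems to have met the disc first. That leaves the collar about 3–4 mm short. The block should clear the disc (top at 168 mm) if the guard is lifted about 8 mm, so I regrip and test that gently.

```bash

python3 -m crank '[[-0.008,-0.02,0,0],[-0.0144,-0.036,0,0],[-0.0144,-0.036,0,0],[-0.0144,-0.036,0,0],[-0.0144,-0.036,0,0]]' >/dev/null
python3 -m crank '[[-0.0144,-0.036,0,0],[-0.0144,-0.036,0,0],[-0.0144,-0.036,0,0],[-0.0144,-0.036,0,0],[-0.0068,-0.012,0,0]]' >/dev/null
python3 -m crank '[[0,0,0.03,0],[0,0,0.03,0],[0,0,0.03,0],[0,0,0.02,0],[0,0,0,0]]';python3 r.py
```

```text
time_s: 18.93
tcp_pos: [0.6161, -0.109, 0.2296]
ee_rot: [[-0.803, -0.596, -0.012], [-0.596, 0.803, 0.001], [0.009, 0.008, -1.0]]
wrist_force: [-0.6, 0.7, -1.2]
gripper_width: 0.455
t18.93 stand x117.1 y-70.0 z0.2296 B S284.7 (home 290.8) lat-2.40(+inside) yaw59.88 want60.0 F [-0.6  0.7 -1.2] M [0.04 0.03 0.05]
```

```bash

python3 -m crank '[[0,0,0,0],[0,0,0,0],[0,0,0.015,0],[0,0,0.015,0],[0,0,0.015,0]]';python3 r.py
python3 -m crank '[[0,0,0.013,0],[0,0,0,0],[0,0,0,0]]';python3 r.py
```

```text
time_s: 19.35
tcp_pos: [0.6206, -0.1083, 0.1937]
ee_rot: [[-0.801, -0.598, 0.006], [-0.598, 0.801, -0.0], [-0.005, -0.004, -1.0]]
wrist_force: [-0.5, -0.1, 0.6]
gripper_width: 0.46
t19.35 stand x120.9 y-67.6 z0.1937 B S286.9 (home 290.8) lat1.60(+inside) yaw60.03 want60.0 F [-0.5 -0.1  0.6] M [0.01 0.01 0.04]
time_s: 19.6
tcp_pos: [0.6198, -0.1083, 0.1798]
ee_rot: [[-0.801, -0.598, 0.002], [-0.598, 0.801, -0.001], [-0.001, -0.002, -1.0]]
wrist_force: [0.3, -0.6, -0.3]
gripper_width: 0.456
t19.60 stand x120.2 y-68.0 z0.1798 B S286.4 (home 290.8) lat0.98(+inside) yaw60.04 want60.0 F [ 0.3 -0.6 -0.3] M [ 0.02 -0.03 -0.03]
```

```bash

python3 -m crank '[[0.0004,0,0.002,0],[0,0,0,0],[0,0,0,0],[0,0,0,0],[0,0,0,0]]' 0.005;python3 r.py
python3 -m crank '[[0,0.001,0,0],[0,0,-0.002,0],[0,0,-0.002,0],[0,0,-0.002,0],[0,0,-0.002,0]]';python3 r.py
python3 -m crank '[[0,-0.001,0,0],[0,-0.001,0,0],[0,-0.001,0,0],[0,0,0,0],[0,0,0,0]]';python3 r.py
```

```text
time_s: 20.02
tcp_pos: [0.6188, -0.1083, 0.1768]
ee_rot: [[-0.801, -0.598, 0.001], [-0.598, 0.801, 0.0], [-0.001, -0.001, -1.0]]
wrist_force: [-0.4, 0.6, 0.4]
gripper_width: 0.163
t20.02 stand x119.3 y-68.3 z0.1768 B S285.8 (home 290.8) lat0.22(+inside) yaw60.03 want60.0 F [-0.4  0.6  0.4] M [ 0.24 -0.14  0.03]
time_s: 20.43
tcp_pos: [0.6177, -0.1074, 0.184]
ee_rot: [[-0.802, -0.598, -0.001], [-0.598, 0.802, 0.0], [0.001, 0.001, -1.0]]
wrist_force: [-0.5, 0.0, -1.8]
gripper_width: 0.159
t20.43 stand x118.0 y-67.9 z0.1840 B S284.5 (home 290.8) lat-0.14(+inside) yaw60.02 want60.0 F [-0.5  0.  -1.8] M [ 0.01 -0.01  0.01]
time_s: 20.85
tcp_pos: [0.6197, -0.11, 0.184]
ee_rot: [[-0.802, -0.598, -0.0], [-0.598, 0.802, 0.0], [0.0, 0.0, -1.0]]
wrist_force: [0.1, 0.2, -1.2]
gripper_width: 0.161
t20.85 stand x120.8 y-69.5 z0.1840 B S287.7 (home 290.8) lat-0.09(+inside) yaw60.01 want60.0 F [ 0.1  0.2 -1.2] M [0.01 0.03 0.01]
```

Confirmed: raised, it passes 287.7 with no force, where it touched at 286.4 before. I go on to the collar's own contact.

```bash

python3 -m crank '[[0,-0.0005,0,0],[0,-0.0005,0,0],[0,0,0,0]]';python3 r.py
python3 -m crank '[[0,-0.0005,0,0],[0,-0.0005,0,0],[0,0,0,0]]';python3 r.py
```

```text
time_s: 21.1
tcp_pos: [0.6204, -0.1107, 0.1842]
ee_rot: [[-0.802, -0.598, -0.0], [-0.598, 0.802, 0.0], [0.0, 0.0, -1.0]]
wrist_force: [0.1, -0.3, -2.3]
gripper_width: 0.156
t21.10 stand x121.7 y-69.9 z0.1842 B S288.7 (home 290.8) lat0.03(+inside) yaw60.03 want60.0 F [ 0.1 -0.3 -2.3] M [ 0.04 -0.04  0.04]
time_s: 21.35
tcp_pos: [0.6205, -0.1109, 0.1842]
ee_rot: [[-0.802, -0.598, -0.001], [-0.598, 0.802, 0.001], [0.0, 0.001, -1.0]]
wrist_force: [-1.5, 3.1, 0.8]
gripper_width: 0.158
t21.35 stand x121.9 y-70.1 z0.1842 B S288.9 (home 290.8) lat0.01(+inside) yaw60.02 want60.0 F [-1.5  3.1  0.8] M [ 1.01  0.65 -0.09]
```

The collar meets the stop at S≈288.8, about 2.6–3 mm further. Now I lower slowly, feeling whether the block lands on the disc.

```bash

python3 -m crank '[[0,0.0004,0,0],[0,0,0.001,0],[0,0,0.0005,0],[0,0,0,0]]';python3 r.py
python3 -m crank '[[0,0,0.0005,0],[0,0,0.0005,0],[0,0,0,0]]';python3 r.py
python3 -m crank '[[0,0,0.0005,0],[0,0,0.0005,0],[0,0,0,0]]';python3 r.py
```

```text
time_s: 21.68
tcp_pos: [0.6205, -0.1109, 0.1828]
ee_rot: [[-0.801, -0.598, -0.001], [-0.598, 0.801, 0.0], [0.0, 0.001, -1.0]]
wrist_force: [-1.9, 3.5, 0.5]
gripper_width: 0.158
t21.68 stand x121.9 y-70.1 z0.1828 B S288.9 (home 290.8) lat-0.05(+inside) yaw60.03 want60.0 F [-1.9  3.5  0.5] M [ 1.05  0.78 -0.05]
time_s: 21.93
tcp_pos: [0.6205, -0.1109, 0.1827]
ee_rot: [[-0.801, -0.598, -0.0], [-0.598, 0.801, 0.0], [0.0, 0.0, -1.0]]
wrist_force: [-4.1, 4.2, 3.8]
gripper_width: 0.161
t21.93 stand x121.9 y-70.1 z0.1827 B S288.9 (home 290.8) lat-0.03(+inside) yaw60.04 want60.0 F [-4.1  4.2  3.8] M [ 1.38  1.22 -0.09]
time_s: 22.18
tcp_pos: [0.6205, -0.1109, 0.1826]
ee_rot: [[-0.801, -0.598, 0.0], [-0.598, 0.801, -0.0], [-0.0, -0.0, -1.0]]
wrist_force: [-5.0, 4.9, 7.0]
gripper_width: 0.161
t22.18 stand x121.9 y-70.1 z0.1826 B S289.0 (home 290.8) lat0.01(+inside) yaw60.05 want60.0 F [-5.   4.9  7. ] M [ 1.54  1.56 -0.14]
```

The block lands on the disc's rim about 6 mm above the hanging height. So the collar cannot both touch the stop and hang upright: there it would rest tilted, by about 13°. The furthest position that hangs level has the block end against the disc, with the collar 3 mm off. I back out, lower it there, and seat it snugly against the stop this time.

```bash

python3 -m crank '[[0,0,-0.002,0],[0,0,-0.002,0],[0,0.002,0,0],[0,0.002,0,0],[0,0.001,0,0]]';python3 r.py
python3 -m crank '[[0,0,0.002,0],[0,0,0.002,0],[0,0,0.002,0],[0,0,0.001,0],[0,0,0,0]]';python3 r.py
```

```text
time_s: 22.6
tcp_pos: [0.6181, -0.1075, 0.1848]
ee_rot: [[-0.801, -0.598, 0.001], [-0.598, 0.801, -0.001], [-0.0, -0.001, -1.0]]
wrist_force: [0.8, 0.9, -1.8]
gripper_width: 0.157
t22.60 stand x118.4 y-67.9 z0.1848 B S284.8 (home 290.8) lat0.11(+inside) yaw60.03 want60.0 F [ 0.8  0.9 -1.8] M [ 0.05  0.02 -0.02]
time_s: 23.02
tcp_pos: [0.6176, -0.1072, 0.1772]
ee_rot: [[-0.802, -0.598, -0.001], [-0.598, 0.802, -0.0], [0.001, 0.0, -1.0]]
wrist_force: [-0.6, -0.5, -0.9]
gripper_width: 0.159
t23.02 stand x117.8 y-67.8 z0.1772 B S284.2 (home 290.8) lat-0.16(+inside) yaw60.02 want60.0 F [-0.6 -0.5 -0.9] M [ 0.03 -0.06  0.05]
```

```bash

python3 -m crank '[[0,-0.0008,0.0003,0],[0,-0.0006,0,0],[0,0,0,0]]';python3 r.py
python3 -m crank '[[0,-0.0004,0,0],[0,-0.0004,0,0],[0,0,0,0]]';python3 r.py
```

```text
time_s: 23.27
tcp_pos: [0.6187, -0.1083, 0.1775]
ee_rot: [[-0.802, -0.598, 0.0], [-0.598, 0.802, 0.0], [-0.0, -0.0, -1.0]]
wrist_force: [-0.1, 0.9, -2.6]
gripper_width: 0.16
t23.27 stand x119.2 y-68.4 z0.1775 B S285.8 (home 290.8) lat0.07(+inside) yaw60.02 want60.0 F [-0.1  0.9 -2.6] M [0.07 0.   0.03]
time_s: 23.52
tcp_pos: [0.6188, -0.1085, 0.1775]
ee_rot: [[-0.801, -0.598, -0.001], [-0.598, 0.801, 0.001], [0.0, 0.001, -1.0]]
wrist_force: [-1.3, 1.4, -1.8]
gripper_width: 0.155
t23.52 stand x119.4 y-68.5 z0.1775 B S286.0 (home 290.8) lat0.07(+inside) yaw60.03 want60.0 F [-1.3  1.4 -1.8] M [ 0.84  0.48 -0.02]
```

```bash

python3 -m crank '[[0,0,0.0005,0],[0,0,0.0004,0],[0,0,0,0],[0,0,0,0]]';python3 r.py
python3 -m crank '[[0,0,0,0],[0,0,0,0],[0,0,0,0],[0,0,0,0]]' 0.02;python3 r.py
python3 -m crank '[[0,0,0,0],[0,0,0,0],[0,0,0,0],[0,0,0,0],[0,0,0,0]]' 0.04
python3 -m crank '[[0,0,-0.005,0],[0,0,-0.02,0],[0,0,-0.03,0],[0,0,-0.03,0],[0,0,-0.03,0]]' >/dev/null
python3 -m crank '[[0,0,-0.02,0],[0.01,0.01,-0.02,0],[0.02,0.02,-0.01,0],[0.02,0.03,0,0],[0.02,0.03,0,0]]' >/dev/null
python3 -m crank '[[0.01,0.035,0,0],[0.01,0.035,0,0],[0.01,0.035,0,0],[0.01,0.035,0,0],[0.01,0.03,0,0]]' >/dev/null
python3 -m crank '[[0.01,0.03,0,0],[0,0.02,0,0],[0,0.01,0,0],[0,0,0,0],[0,0,0,0]]' 
python3 - <<'E'
from h import *
u=np.array([np.cos(np.radians(-53.3)),np.sin(np.radians(-53.3))])
for n,t in(('scene','s6'),('top','t6'),('scene','s7'),('top','t7')):
    c=snap(n,t); P=pts(c); hsv=cv2.cvtColor(c['pixels'],cv2.COLOR_RGB2HSV)
    O=(cv2.inRange(hsv,(5,150,70),(18,255,255))>0)&(P[...,0]>.5)&(P[...,1]<-.04)&(P[...,2]>.203)&(P[...,2]<.216)
    o=P[O]; r=cv2.minAreaRect(o[:,:2].astype(np.float32)); print(t,o.mean(0).round(4),'s',(o[:,:2].mean(0)@u).round(4),'z p5/50/95',np.percentile(o[:,2],[5,50,95]).round(4))
    a=load(n+'0'); d=np.abs(a['pixels'].astype(int)-c['pixels']).max(-1)
    roi=(slice(145,240),slice(350,410)) if n=='top' else (slice(210,315),slice(125,195)); print(' spare changed',(d[roi]>60).sum())
a=load('s7')['pixels'][150:250,230:340];b=load('t7')['pixels'][95:195,220:330]
cv2.imwrite('pics/c11.png',cv2.resize(np.hstack([a,b]),None,fx=3.6,fy=3.6,interpolation=cv2.INTER_CUBIC)[:,:,::-1])
E
```

```text
time_s: 23.85
tcp_pos: [0.6188, -0.1085, 0.1768]
ee_rot: [[-0.801, -0.598, -0.0], [-0.598, 0.801, 0.0], [0.0, 0.001, -1.0]]
wrist_force: [-3.2, 3.7, 2.1]
gripper_width: 0.16
t23.85 stand x119.4 y-68.6 z0.1768 B S286.0 (home 290.8) lat0.01(+inside) yaw60.03 want60.0 F [-3.2  3.7  2.1] M [1.4  0.96 0.04]
time_s: 24.18
tcp_pos: [0.6196, -0.1094, 0.1768]
ee_rot: [[-0.802, -0.598, 0.001], [-0.598, 0.802, -0.001], [-0.001, -0.001, -1.0]]
wrist_force: [1.1, -0.6, 0.3]
gripper_width: 0.226
t24.18 stand x120.5 y-69.1 z0.1768 B S287.2 (home 290.8) lat0.13(+inside) yaw60.02 want60.0 F [ 1.1 -0.6  0.3] M [ 0.05 -0.01  0.04]
time_s: 24.6
tcp_pos: [0.6191, -0.109, 0.1766]
ee_rot: [[-0.802, -0.598, 0.0], [-0.598, 0.802, -0.0], [-0.0, -0.0, -1.0]]
wrist_force: [-1.1, 0.1, -0.7]
gripper_width: 0.442
time_s: 26.27
tcp_pos: [0.3234, 0.07, 0.3422]
ee_rot: [[-0.8, -0.6, 0.001], [-0.6, 0.8, 0.001], [-0.002, -0.0, -1.0]]
wrist_force: [-0.2, -0.6, 0.1]
gripper_width: 0.457
s6 [ 0.6224 -0.1111  0.2093] s 0.461 z p5/50/95 [0.2039 0.2098 0.2127]
 spare changed 0
t6 [ 0.6187 -0.1084  0.2097] s 0.4566 z p5/50/95 [0.2066 0.2092 0.2132]
 spare changed 0
s7 [ 0.6221 -0.1105  0.2091] s 0.4604 z p5/50/95 [0.2043 0.209  0.2122]
 spare changed 0
t7 [ 0.6182 -0.1081  0.2092] s 0.4562 z p5/50/95 [0.2045 0.2086 0.2141]
 spare changed 0
```

View pics/c11.png

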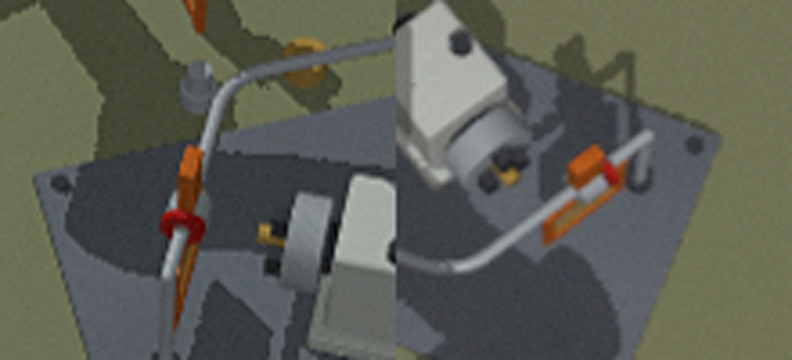

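The guard hangs level and still on leg B with its end against the red ring at picture (182,225) and (610,173). The spare's image area is unchanged and the arm is clear. Handing in.

```bash
python3 -c "
from station import *
print(sense()['time_s'],sense()['wrist_force']);print(finish_job())"
```

```text
26.4667 [ 0.732787    0.21008177 -0.31060331]
the job is handed in; nothing more can be done
None
```

I slid the orange guard along leg A, round the bend and down leg B to the red stop, and left it hanging there still and upright. However, its collar is about 3 mm short of touching the stop. I handed in at 26.5 s with the arm clear.

- **Why the collar does not touch:** the grip block reaches 3 mm past the collar and meets the stop disc first. I tested this: lifted about 8 mm, the collar reached the stop about 3 mm further on. Lowering it there made the block land on the disc's rim, so it would have hung tilted. I chose the furthest spot where it hangs level, with the block's end against the disc.
- **Forces:** there was no measurable drag along the rail or round the bend, and pressing against the stop peaked at about 10 N.
- **Final pictures:** the guard is level and did not move between shots. The spare's image area is unchanged in both views.
- **What disagreed:** the two cameras differ by about 4 mm on the guard's final position along the rail. Contact also came 2–4 mm sooner than my rail estimate, so the 3 mm rests on the touch tests and the given sizes, not the pictures.

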